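Tighten a slip-clutch gluing jig onto an offcut

TASK

Slide the wooden offcut gently along the channel of the small gluing jig until its end is fully home against the back stop. Then turn the jig's black thumb bar clockwise (seen from above) until its drag clutch first slips, stop there at once (well within an eighth of a turn of slipping), and let go, so that the offcut stays clamped; leave the tools round the jig alone.

Things in the scene. Friction and masses are not known exactly. Their poses are not given: they have to be found in the camera images.
- jig: Gluing jig fixed to the bench: plywood base 150x100x12 mm (x -90 to +60 mm), channel 46 mm wide between two wooden rails 10 mm high, grey steel bridge across it (34 mm long, 92 mm wide, top 86 mm above the bench) carrying a vertical screw press. Origin on the bench top below the press's axis; x runs along the channel from its open mouth to the back stop. Channel floor at z = 12 mm.
- jig_seat (a point): Middle of the back stop's face at the channel's end, 26 mm above the bench, 35 mm in +x from the jig's origin, x axis as the jig's. With the offcut fully home its end lies on this face, its centre 70 mm from this point.
- offcut_centre (a point): Centre (half-way up) of the loose wooden offcut, 140 mm long (own y), 42 wide (x), 28 thick (z), about 0.09 kg. It lies flat in the channel, under the bridge, 20 to 45 mm short of home; its outer end sticks out of the mouth, past the base. It slides with about 1 N; push its outer end gently, with less than 45 N.
- cap_grip (a point): Centre of the black upright thumb bar of the press: 46 mm long (own x), 12 thick (own y), 24 high; 130 mm above the bench. Below it a 16 mm stem, 16 mm long, and the cap's skirt. It turns about its own vertical axis and stays at this height; clockwise from above tightens. Grip it across its 12 mm from above; re-grip as often as needed. Free turning takes about 0.16 N m.
- cap_mark (a point): Pointer on the rim of the cap's skirt, 26 mm from the axis in the direction of the bar's own x, 99.5 mm above the bench; turns with the bar. Bar, clutch and ring turn as one until the clutch slips: once the press's foot bears on the offcut the moment climbs within some 0.15 to 0.5 rad to 0.42 N m, then the bar turns on at that steady moment while the ring stands still.
- ring_mark (a point): Index rib on the steel ring (48 mm) under the cap, 26 mm from the axis, 91.5 mm above the bench. It stands under the cap's pointer until the clutch slips, then lags by the angle slipped: at least 0.05 rad (3 deg) is needed, never over 0.7 rad (40 deg). The ring drives the foot down 3.5 mm per rad; the foot's start height is unknown: it meets the offcut after 0.4 to 2.2 rad.
- pliers: Pliers, 189 x 59 x 13 mm, lying on the bench; leave alone. Origin under the middle.
- tape_measure: Yellow tape measure, 37 x 88 x 64 mm, standing on the bench; leave alone. Origin under its middle.
- caliper: Caliper, 187 x 78 x 16 mm, lying on the bench; leave alone. Origin under its middle.

How it is judged (in metres and radians):
On the way, in this order (a step that is already met when the one before it is completed fails the run):
1. the offcut is fully home against the back stop (x of offcut_centre in the frame of jig above -0.038 m and z of offcut_centre in the frame of jig below 0.029 m and angle between the y axis of offcut_centre and the x axis of jig, either way round below 0.08 rad), for 0.2 s.
2. the clutch has slipped with the offcut clamped at home (all of step 1 and y of cap_mark in the frame of ring_mark below -0.0013 m), for 0.2 s.
At the end, for the whole second after the job is handed in: The offcut lies flat in the channel with its end within 3 mm of the back stop, is pressed by the jig (over 20 N), and the cap's pointer has slipped at least 3 degrees past the ring's rib (all of step 2 and contact force between jig and offcut above 20 N and linear speed of offcut below 0.01 m/s); the robot touches nothing.
It fails at once if the clutch slipped more than 0.7 rad (40 degrees) (y of cap_mark in the frame of ring_mark below -0.01675 m).
It fails at once if the offcut was pushed with more than 45 N (contact force between the fingers and offcut above 45 N).
It fails at once if the pliers was moved more than 20 mm (distance of pliers from where it was at the start of the episode above 0.02 m).
It fails at once if the tape_measure was moved more than 20 mm (distance of tape_measure from where it was at the start of the episode above 0.02 m).
It fails at once if the caliper was moved more than 20 mm (distance of caliper from where it was at the start of the episode above 0.02 m).
It also fails if it takes over 72 s, if anything falls off the work surface, if the arm or the gripper's body presses on something with over 40 N, if the wrist force passes 120 N, or if a joint passes its speed limit or range.

ROBOT

A 6-joint arm with a two-finger parallel gripper is mounted at the origin on a cart in front of the work surface, level with it; the furniture and walls round the work are solid. World frame = base frame: x ahead of the robot, y to its left, z up, the work surface at z = 0. Lengths are in mm, angles in rad, forces in N, time in s.
With the tool pointing down it reaches from about 350 to 725 mm from the base axis. Payload 4.3 kg.
Tool frame: the origin (TCP) lies on the mounting face of the last link; the fingertips stand 173 mm ahead of it and the grasp point (between the pads) lies 155 mm ahead of it; z points along the fingers, y is the direction in which the jaws open and shut (so a half turn about z gives the same grasp; the last joint's range is limited). The gripper opens to 85 mm and grips with 20 to 120 N. Pads are 22 mm wide; open, the fingers measure 114 mm over their backs; the gripper's body (76 mm by 85 mm) begins 54 mm behind the grasp point. The pads swing forward as they close: fully open they stand 13 mm farther back than shut.
Start: joints at [1.212, 0.377, 0.081, 1.274, 0, 1.46], TCP at [141.588, 557.316, 404.729] pointing down, gripper open.
Joint ranges: [-2.72, 2.72], [-0.84, 1.66], [-1.02, 1.22], [-1.77, 2.12], [-1.37, 1.28], [-3.14, 3.14]. Speed limits (rad/s): [2.57, 2.57, 3.14, 3.14, 3.14, 3.14].

INTERFACE

Orientations are given as a unit quaternion [w, x, y, z].
In Python, from cell import ctrl, cams gives the robot as it stands.
- The arm moves only by the tool arm_command, never from a script. Its argument "moves" is text: rows parted by semicolons, each of 5 numbers parted by spaces: the shift along the tool's x, y, z in mm, then the turn about the tool's z in degrees, then the opening, from 0 (shut) to 1 (fully open). In form: x y z roll gripper; .... A call has 1 to 10 rows; each row shifts and turns the pose as measured when the row begins, along the tool's axes as they then stand; what a row does not reach is not made up. A row lasts 1/12 s, in which the tool goes at most 41.7 mm and 7.16 degrees, less where a joint would pass 70% of its speed; a pose out of reach is approached as far as the arm can. A call is refused whole if a number of a shift passes 41.7 or a number of a turn 7.16, either way. A call with a gripper value outside its range is refused whole. The fingers move at their own pace and stop on an object; "grip_force" is the grip in N (left out, the last holds). Time passes only in rows, so rows that do not move let the fingers close. It gives the time, the measured TCP pose, the force and the opening at its end, in the units of the state.
- ctrl.read_state(): the state, without advancing time (a new reading comes with each control period).
- cams.get_image(name): name is "scene" or "top" or "wrist"; returns a dict with "img" (420x560x3 uint8, red, green, blue), "intrinsics" (3x3 intrinsics, pixels), "cam_to_world" (4x4, takes a point from camera to world coordinates); the wrist camera has in their place "mount" (4x4, takes a point from camera to tool coordinates, whose origin is the TCP and whose axes are the flange's). Camera axes: x right, y up, looking along -z (the intrinsics and any distortion apply to the point x, -y, -z); pixel columns grow to the right and rows downward; lengths in mm; the calibration is good to about 2 mm. The wrist camera is an equidistant fisheye: a pixel r from the principal point sees the ray r / f radians off the axis. A picture is of the moment at which its call begins: read the wrist's pose just before it. There is no depth.
- ctrl.job_done(): hands the job in, once; it reports no verdict.
Trained networks look in a picture, given as the dict that the camera call returned (one of the last four; its "shot" number tells which), for a name from the list of things; names that differ only in an ending like _2 or _b are one class to them, and where a whole thing is asked for, a point or a joint stands for the part that bears it (a point fixed in the world has none). Each returns a list of dicts, best first, with "p" (0 to 1); they miss things now and then, are a little off and sometimes report something else, mostly with a low value. They report only what shows in the picture. A call takes as long as a camera call.
- cams.find_in(picture, label): "bbox" ([left, top, right, bottom] in pixels, round what is visible of it).
The state is a dict: "time": time; "joint_pos": joint angles; "qd": joint speeds; "joint_torque": joint torques, N m; "eef_pos": TCP position; "ee_rot": TCP orientation; "wrist_force": force on the tool from outside, world axes, zero at the start; "torque": the same for the moment, N m; "finger_gap": opening from 0.0 (shut) to 1.0 (fully open).
Only numpy, scipy, OpenCV 4.12 (cv2) and the standard library are available. Lean on these libraries where they do the work, as an engineer would, in place of code of your own. Each camera call takes 0.05 s, during which the arm holds its last target. There are 200 camera calls.

## Working session

There is one attempt and no reset: what is moved stays moved. The work goes in short steps, Python scripts to look and compute and a tool call to move; the robot and the scene stay as the last step left them, time stands still between calls to the robot, and variables do not carry over. Pictures are saved under pics/ and viewed, about 8 in all and at most 12, crops included, and the job is handed in when it is done.

Besides the shell and the picture viewer there is one more tool, called after "Call:" as a command line: name --argument value ..., lists and objects as JSON in quotes. arm_command: Moves the arm, as the interface text tells. Its arguments: {"type":"object","properties":{"moves":{"type":"string"},"grip_force":{"type":"number"}},"required":["moves"]}

```bash
mkdir -p pics; ls; cat > h.py <<'E'
import numpy as np, cv2
from cell import ctrl, cams
def R(q):
    w,x,y,z=q
    return np.array([[1-2*(y*y+z*z),2*(x*y-z*w),2*(x*z+y*w)],[2*(x*y+z*w),1-2*(x*x+z*z),2*(y*z-x*w)],[2*(x*z-y*w),2*(y*z+x*w),1-2*(x*x+y*y)]])
def shot(name):
    s=ctrl.read_state(); d=cams.get_image(name)
    if name=='wrist':
        T=np.eye(4);T[:3,:3]=R(s['ee_rot']);T[:3,3]=s['eef_pos'];d['T']=T@np.array(d['mount'])
    else: d['T']=np.array(d['cam_to_world'])
    d['name']=name
    return d
def at_z(d,u,v,z):
    K=np.array(d['intrinsics']);x=(u-K[0,2])/K[0,0];y=(v-K[1,2])/K[1,1]
    if d['name']=='wrist':
        r=np.hypot(x,y);s=np.sin(r)/r if r>1e-9 else 1;c=np.array([x*s,-y*s,-np.cos(r)])
    else: c=np.array([x,-y,-1])
    w=d['T'][:3,:3]@c;o=d['T'][:3,3]
    return o+w*(z-o[2])/w[2]
def proj(d,p):
    K=np.array(d['intrinsics']);c=np.linalg.inv(d['T'])@np.append(p,1)
    x,y,z=c[0],-c[1],-c[2]
    if d['name']=='wrist':
        r=np.hypot(x,y);t=np.arctan2(r,z);a,b=x/r*t,y/r*t
    else:a,b=x/z,y/z
    return np.array([K[0,0]*a+K[0,2],K[1,1]*b+K[1,2]])
def save(d,n): cv2.imwrite('pics/'+n,cv2.cvtColor(np.asarray(d['img']),cv2.COLOR_RGB2BGR))
E
python3 - <<'E'
from h import *
s=ctrl.read_state();print(s)
Z=dict(jig=40,offcut_centre=26,cap_grip=142,cap_mark=99.5,ring_mark=91.5,pliers=5,tape_measure=64,caliper=8)
ims=[]
for n in('top','scene'):
    d=shot(n);save(d,n+'1.png');ims.append(d['img'])
    print(n,np.round(d['T'],2).tolist(),np.array(d['intrinsics']).tolist(),[k for k in d])
    for l in Z:
        for b in cams.find_in(d,l)[:2]:
            x=b['bbox'];print(l,round(b['p'],2),np.round(x),np.round(at_z(d,(x[0]+x[2])/2,(x[1]+x[3])/2,Z[l])))
E
```

```text
pics
{'time': 0.0, 'joint_pos': array([1.21166317e+00, 3.78110530e-01, 7.96198922e-02, 1.27438800e+00,
       1.31712425e-05, 1.46048197e+00]), 'qd': array([ 0.00102854, -0.00070634,  0.00176563, -0.00051026, -0.00078148,
        0.00169285]), 'joint_torque': array([ 1.77286791e-03, -4.63603306e+01,  2.69874626e+01,  2.06911960e-02,
        2.48502911e-04,  4.36423974e-06]), 'eef_pos': array([141.49461365, 557.01289851, 403.73106995]), 'ee_rot': array([-2.48550865e-04,  1.24088656e-01,  9.92270589e-01, -1.01107308e-03]), 'wrist_force': array([-0.51632129, -0.41954308, -0.38968206]), 'torque': array([0.02987943, 0.03508889, 0.05745835]), 'finger_gap': 1.0028979882727582}
top [[0.01, 0.99, -0.12, 398.34], [-1.0, 0.01, 0.02, -189.21], [0.02, 0.12, 0.99, 932.48], [0.0, 0.0, 0.0, 1.0]] [[461.38404787346707, 0.0, 274.88964241368876], [0.0, 461.38404787346707, 207.49847294043107], [0.0, 0.0, 1.0]] ['img', 'intrinsics', 'cam_to_world', 'shot', 'T', 'name']
jig 0.84 [164. 183. 247. 241.] [492. -71.  40.]
offcut_centre 0.57 [142. 208. 200. 232.] [477.  -2.  26.]
cap_grip 0.69 [187. 192. 222. 2
[... 591 characters left out ...]
4452, 212.096696045669], [0.0, 0.0, 1.0]] ['img', 'intrinsics', 'cam_to_world', 'shot', 'T', 'name']
jig 0.89 [208. 173. 273. 248.] [498. -70.  40.]
jig 0.17 [327. 256. 370. 290.] [ 610. -347.   40.]
offcut_centre 0.8 [205. 181. 254. 228.] [490. -22.  26.]
cap_grip 0.64 [232. 174. 248. 195.] [ 489. -104.  142.]
cap_mark 0.66 [205. 173. 278. 248.] [ 475. -137.  100.]
cap_mark 0.63 [228. 172. 248. 199.] [502. -55. 100.]
ring_mark 0.82 [231. 171. 252. 202.] [512. -52.  92.]
ring_mark 0.6 [207. 176. 277. 246.] [ 479. -130.   92.]
pliers 0.89 [271. 293. 345. 368.] [ 485. -405.    5.]
tape_measure 0.76 [330. 256. 368. 292.] [ 597. -365.   64.]
caliper 0.91 [232. 311. 299. 388.] [ 396. -407.    8.]
```

```bash
python3 - <<'E'
import cv2,numpy as np
t=cv2.imread('pics/top1.png');s=cv2.imread('pics/scene1.png')
a=cv2.resize(t[165:255,125:265],None,fx=5.6,fy=5.6,interpolation=2)[:,:784]
b=cv2.resize(s[160:260,190:290],(400,400)) 
a=cv2.resize(t[165:265,130:260],(520,400),interpolation=2);
b=cv2.resize(s[160:260,190:290],(280*400//280,400),interpolation=2)[:, :280]
c=np.hstack([a,cv2.resize(s[165:255,200:285],(280,296)) if 0 else b])
d=np.hstack([cv2.resize(t,(266,200)),cv2.resize(s,(266,200)),np.zeros((200,268,3),np.uint8)])
cv2.imwrite('pics/c1.png',np.vstack([c,d]))
E
```

```text
(no output)
```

View pics/c1.png

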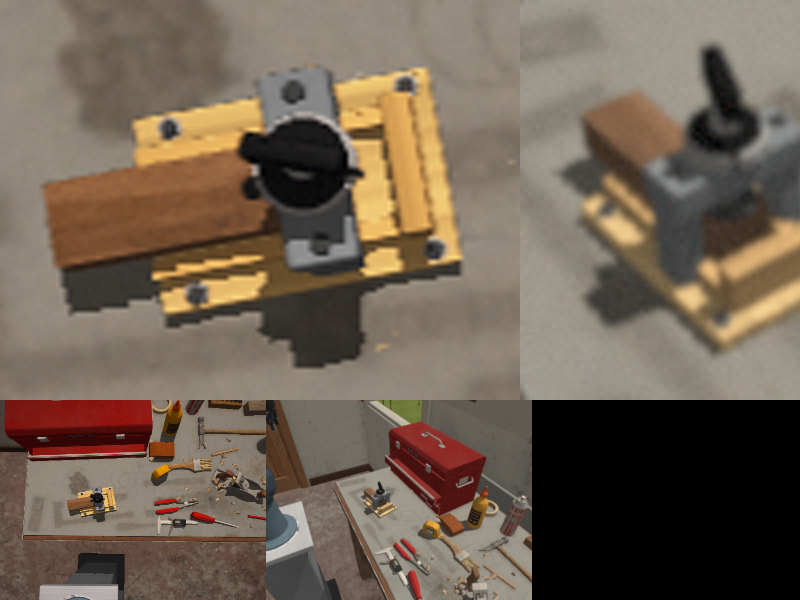

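```bash
python3 - <<'E'
from h import *
d=shot('top')
f=lambda u,v,z:at_z(d,u/4+130,v/4+165,z)[:2]
c=[f(133,118,12),f(428,68,12),f(462,262,12),f(165,325,12)]
for p in c:print('base',p.round())
print('len',[np.linalg.norm(c[i]-c[(i+1)%4]).round() for i in range(4)])
ax=(c[1]+c[2]-c[0]-c[3]);ax/=np.linalg.norm(ax);ce=sum(c)/4;o=ce+15*ax
print('axis',ax,np.degrees(np.arctan2(ax[1],ax[0])),'origin',o)
e=[f(43,185,40),f(62,268,40)];print('end',e,(e[0]+e[1])/2,'in jig x',((e[0]+e[1])/2-o)@ax, 'y', ((e[0]+e[1])/2-o)@np.array([-ax[1],ax[0]]))
b=[f(245,147,142),f(360,172,142)];v=b[1]-b[0];print('bar',(b[0]+b[1])/2,np.linalg.norm(v),np.degrees(np.arctan2(v[1],v[0])))
T=R(ctrl.read_state()['ee_rot']);print(T.round(2))
E
```

```text
base [529.  18.]
base [ 557. -129.]
base [ 459. -148.]
base [426.  -2.]
len [np.float64(150.0), np.float64(100.0), np.float64(150.0), np.float64(105.0)]
axis [ 0.20142868 -0.97950318] -78.3794830036148 origin [495.69927523 -80.03769554]
end [array([491.95285675,  53.6821443 ]), array([451.90599082,  42.82943065])] [471.92942378  48.25578747] in jig x -130.45180485361158 y 2.55934223660055
bar [493.67148823 -84.6238627 ] 50.68068005888006 -101.6165760000129
[[-0.97  0.25  0.  ]
 [ 0.25  0.97  0.  ]
 [ 0.    0.   -1.  ]]
```

Call:
arm_command --moves "-31 -27.5 0 0 0;-31 -27.5 0 0 0;-31 -27.5 0 0 0;-31 -27.5 0 0 0;-31 -27.5 0 0 0;-31 -27.5 0 0 0;-31 -27.5 0 0 0;-31 -27.5 0 0 0;-31 -27.5 0 0 0;-31 -27.5 0 0 0"

```text
time: 1.78
eef_pos: [375.3, 215.8, 403.2]
ee_rot: [0.001, 0.115, 0.993, 0.003]
wrist_force: [0.2, 0.3, -0.3]
finger_gap: -0.002
```

Call:
arm_command --moves "0 0 0 -6.5 0;0 0 0 -6.5 0;0 0 0 -6.5 0;0 0 0 -6.5 0;0 0 0 0 0"

```text
time: 2.2
eef_pos: [381.2, 206.5, 404.1]
ee_rot: [0.004, -0.111, 0.994, 0.002]
wrist_force: [-0.6, 0.1, 0.1]
finger_gap: 0.003
```

Call:
arm_command --moves "-12 -35 15 0 0;-12 -35 15 0 0;-12 -35 15 0 0;-12 -35 15 0 0;-6 0 5 0 0;0 0 0 0 0"

```text
time: 2.7
eef_pos: [469.3, 79.6, 339.1]
ee_rot: [0.009, -0.106, 0.994, 0.003]
wrist_force: [-0.1, -0.5, 0.7]
finger_gap: -0.003
```

```bash
python3 - <<'E'
from h import *
s=ctrl.read_state();print(s['eef_pos'],s['joint_pos'])
d=shot('wrist');save(d,'w1.png')
o=np.array([495.7,-80]);ax=np.array([.2014,-.9795]);n=np.array([-ax[1],ax[0]])
P=lambda x,y,z:proj(d,np.append(o+x*ax+y*n,z)).round()
print('off corners',P(-130,21,40),P(-130,-21,40),'base',P(-90,50,12),P(-90,-50,12),'cap',P(0,0,142))
for l in('offcut_centre','cap_grip','cap_mark','ring_mark','jig'):
    for b in cams.find_in(d,l)[:1]:print(l,b['p'],np.round(b['bbox']))
E
```

```text
[469.33158984  79.55147373 339.07208353] [ 0.03247277  0.20222541 -0.33277566  1.01926937  0.00707738 -0.18045261]
off corners [243. 215.] [242. 166.] base [207. 234.] [202. 131.] cap [ 38. 229.]
offcut_centre 0.91 [108. 170. 252. 221.]
cap_grip 0.78 [ 21. 190.  97. 251.]
cap_mark 0.62 [ 18. 190.  93. 254.]
ring_mark 0.65 [ 18. 184. 105. 253.]
jig 0.56 [ 18. 135. 212. 261.]
```

View pics/w1.png

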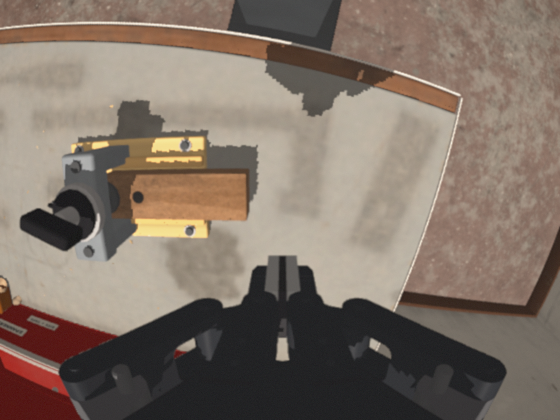

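```bash
python3 - <<'E'
from h import *
d=shot('wrist')
print(d['intrinsics'][0][0])
e=[at_z(d,248,171,40),at_z(d,247,220,40)];b=[at_z(d,207,136,12),at_z(d,210,238,12)]
print(e,b,np.linalg.norm(e[0]-e[1]),np.linalg.norm(b[0]-b[1]))
o=np.array([495.7,-80]);ax=np.array([.2014,-.9795]);n=np.array([-ax[1],ax[0]])
for p in e+b:print(((p[:2]-o)@ax).round(1),((p[:2]-o)@n).round(1))
E
```

```text
325.19226210127806
[array([451.95288787,  50.44707652,  40.        ]), array([494.63567759,  57.80841167,  40.        ])] [array([432.73409979,   4.82345853,  12.        ]), array([531.16999215,  23.90357282,  12.        ])] 43.312928706163845 100.26801915877076
-136.6 -16.6
-135.2 26.7
-95.8 -44.6
-94.6 55.7
```

Call:
arm_command --moves "0 12 20 0 0;0 0 35 0 0;0 0 35 0 0;0 0 35 0 0;0 0 15 0 0;0 0 5 0 0;0 0 0 0 0"

```text
time: 3.63
eef_pos: [470.3, 100.4, 197.7]
ee_rot: [0.018, -0.114, 0.993, 0.003]
wrist_force: [-0.6, -0.5, -0.1]
finger_gap: 0.006
```

Call:
arm_command --moves "10 -10 3 0 0;0 -10 0 0 0;0 -5 0 0 0;0 0 0 0 0"

```text
time: 3.97
eef_pos: [468.4, 74.2, 198.5]
ee_rot: [0.021, -0.115, 0.993, 0.003]
wrist_force: [0.2, 0.3, -0.3]
finger_gap: -0.001
```

```bash
python3 - <<'E'
from h import *
s=ctrl.read_state();print(s['eef_pos'],s['ee_rot'],s['wrist_force'])
T=R(s['ee_rot']);print('tip',np.array(s['eef_pos'])+T[:,2]*173, np.degrees(np.arctan2(T[1,1],T[0,1])))
d=shot('wrist');save(d,'w2.png');d=shot('top')
t=d['img'][155:255,120:250];a=cv2.resize(t,(520,400),interpolation=2)
w=cv2.cvtColor(cv2.imread('pics/w2.png'),4);cv2.imwrite('pics/c2.png',np.hstack([a,cv2.resize(w,(280,210))[[*range(210)]+[209]*190]])[:,:,::-1])
E
```

```text
[468.38571476  74.22739331 198.53212661] [ 0.02054432 -0.11527107  0.99311816  0.00261423] [ 0.19681472  0.3497234  -0.33519668]
tip [475.34086591  75.94507856  25.68052717] 103.24191495116175
```

View pics/c2.png

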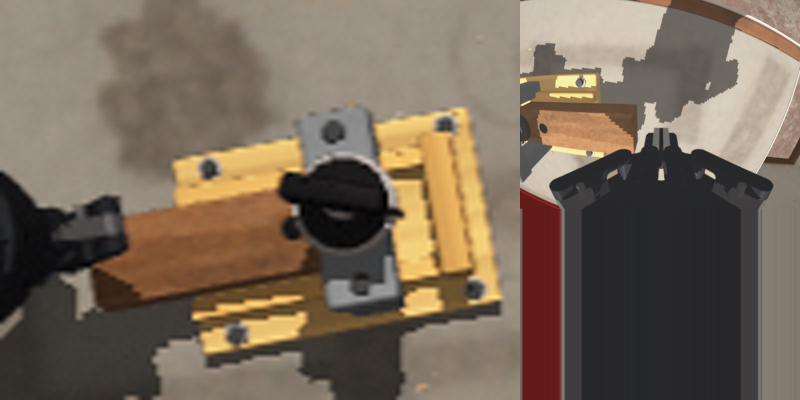

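Call:
arm_command --moves "10 0 0 0 0;0 -4 0 0 0;0 -4 0 0 0;0 -4 0 0 0;0 -4 0 0 0;0 -4 0 0 0;0 0 0 0 0"

```text
time: 4.65
eef_pos: [463.9, 51.6, 199.6]
ee_rot: [0.022, -0.116, 0.993, 0.003]
wrist_force: [-0.2, -0.3, 0.2]
finger_gap: 0.003
```

Call:
arm_command --moves "0 -3 0 0 0;0 -3 0 0 0;0 0 0 0 0"

```text
time: 4.9
eef_pos: [465.6, 45.2, 199.5]
ee_rot: [0.022, -0.116, 0.993, 0.004]
wrist_force: [-0.2, -0.3, 0.7]
finger_gap: 0.002
```

Call:
arm_command --moves "0 -3 0 0 0;0 0 0 0 0"

```text
time: 5.07
eef_pos: [466.5, 41.9, 199.5]
ee_rot: [0.022, -0.116, 0.993, 0.004]
wrist_force: [1.0, -0.2, 0.3]
finger_gap: -0.002
```

Call:
arm_command --moves "0 -2 0 0 0;0 0 0 0 0"

```text
time: 5.23
eef_pos: [467.0, 39.7, 199.4]
ee_rot: [0.022, -0.116, 0.993, 0.004]
wrist_force: [0.1, -0.0, 0.4]
finger_gap: 0.002
```

Call:
arm_command --moves "0 -2 0 0 0;0 0 0 0 0"

```text
time: 5.4
eef_pos: [467.4, 37.7, 199.4]
ee_rot: [0.022, -0.116, 0.993, 0.004]
wrist_force: [-0.7, 0.4, 0.0]
finger_gap: 0.004
```

```bash
python3 - <<'E'
from h import *
d=shot('wrist');w=d['img'][80:320,60:360];t=shot('top')['img'][155:255,120:250]
cv2.imwrite('pics/c3.png',np.hstack([cv2.resize(w,(400,320),interpolation=2),cv2.resize(t,(400,320),interpolation=2)])[:,:,::-1])
E
```

```text
(no output)
```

View pics/c3.png

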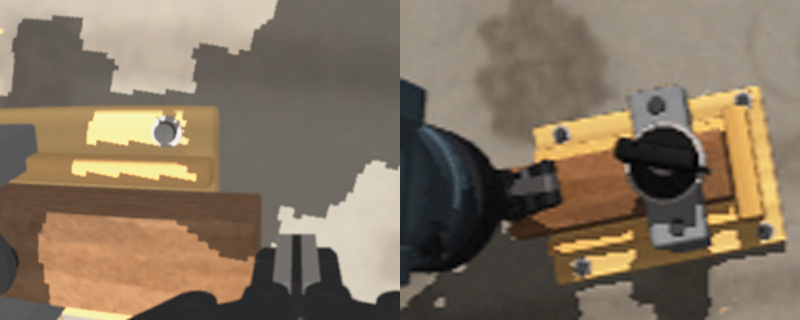

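Call:
arm_command --moves "0 -3 0 0 0;0 0 0 0 0"

```text
time: 5.67
eef_pos: [467.9, 34.9, 199.3]
ee_rot: [0.022, -0.116, 0.993, 0.004]
wrist_force: [-0.7, -0.5, 0.0]
finger_gap: -0.002
```

Call:
arm_command --moves "0 -2 0 0 0;0 0 0 0 0"

```text
time: 5.83
eef_pos: [468.0, 33.9, 199.3]
ee_rot: [0.022, -0.117, 0.993, 0.007]
wrist_force: [-0.3, 0.4, 1.1]
finger_gap: -0.005
```

Call:
arm_command --moves "0 -2 0 0 0;0 0 0 0 0"

```text
time: 6.0
eef_pos: [468.1, 33.0, 199.3]
ee_rot: [0.022, -0.117, 0.993, 0.009]
wrist_force: [-1.7, 0.8, 0.5]
finger_gap: 0.002
```

Call:
arm_command --moves "0 -2 0 0 0;0 0 0 0 0"

```text
time: 6.17
eef_pos: [468.2, 32.1, 199.3]
ee_rot: [0.022, -0.118, 0.993, 0.012]
wrist_force: [-0.4, 1.8, 0.8]
finger_gap: 0.003
```

Call:
arm_command --moves "0 -3 0 0 0;0 -3 0 0 0;0 0 0 0 0"

```text
time: 6.42
eef_pos: [468.4, 29.6, 199.5]
ee_rot: [0.022, -0.12, 0.992, 0.02]
wrist_force: [0.1, 0.1, -0.1]
finger_gap: -0.002
```

```bash
python3 - <<'E'
from h import *
s=ctrl.read_state();print(np.array(s['eef_pos'])+R(s['ee_rot'])[:,2]*173,s['wrist_force'],s['torque'])
t=shot('scene')['img'][160:260,190:290]
u=shot('top')['img'][170:240,165:252]
cv2.imwrite('pics/c4.png',np.hstack([cv2.resize(t,(400,400),interpolation=2),cv2.resize(u,(400,400),interpolation=2)])[:,:,::-1])
E
```

```text
[475.22535116  37.41448681  26.77315517] [ 0.07166559  0.08498819 -0.07358956] [ 0.02146273  0.12167466 -0.02972658]
```

View pics/c4.png

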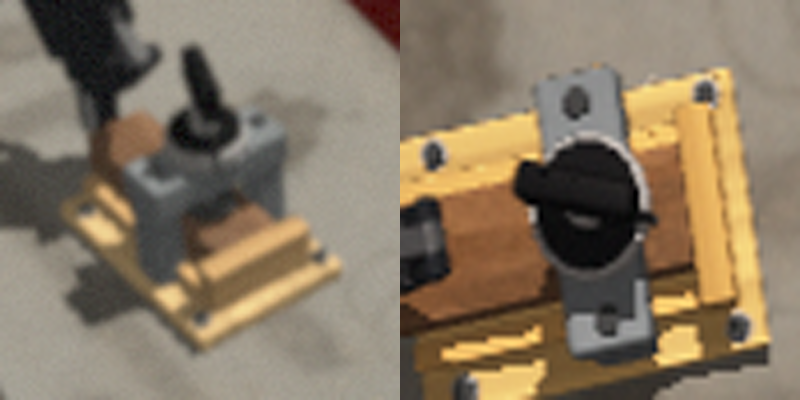

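Call:
arm_command --moves "0 10 0 0 0;0 20 0 0 0;0 0 -35 0 0;0 0 -35 0 0;0 0 -35 0 0;0 0 -20 0 1;0 0 0 0 1"

```text
time: 7.1
eef_pos: [454.5, 54.1, 327.6]
ee_rot: [0.019, -0.118, 0.993, 0.012]
wrist_force: [0.3, 0.4, 0.5]
finger_gap: 0.273
```

```bash
cat > st.py <<'E'
from h import *
s=ctrl.read_state();T=R(s['ee_rot']);p=np.array(s['eef_pos'])
print('t',s['time'],'tcp',p.round(1),'zaxis deg',np.degrees(T[:2,2]).round(2),'yaw',np.degrees(np.arctan2(T[1,1],T[0,1])).round(1),'gp',(p+T[:,2]*155).round(1),'j',np.round(s['joint_pos'],3),'gap',round(s['finger_gap'],3),'tq',np.round(s['torque'],2),'F',np.round(s['wrist_force'],1))
E
python3 st.py
```

```text
t 7.1 tcp [454.5  54.1 327.6] zaxis deg [1.97 1.64] yaw 103.6 gp [459.8  58.5 172.8] j [-0.029  0.166 -0.41   0.961  0.03  -0.266] gap 0.273 tq [-0.04  0.01  0.03] F [0.3 0.4 0.5]
```

Call:
arm_command --moves "0 0 0 -7 1;0 0 0 -7 1;0 0 0 -7 1;0 0 0 -7 1;0 0 0 -7 1;0 0 0 -7 1;0 0 0 -7 1;0 0 0 -7 1;0 0 0 -7 1;0 0 0 0 1"

```text
time: 7.93
eef_pos: [453.9, 53.3, 321.1]
ee_rot: [0.017, -0.631, 0.776, -0.007]
wrist_force: [-0.4, 0.3, 0.7]
finger_gap: 1.002
```

```bash
python3 st.py
```

```text
t 7.9333 tcp [453.9  53.3 321.1] zaxis deg [1.95 0.62] yaw 168.2 gp [459.2  55.  166.2] j [-0.026  0.17  -0.423  0.944  0.012 -1.391] gap 1.002 tq [-0.05  0.04 -0.04] F [-0.4  0.3  0.7]
```

Call:
arm_command --moves "28 -19 -14 0 1;28 -19 -14 0 1;0 0 0 0 1"

```text
time: 8.18
eef_pos: [477.7, -9.9, 346.1]
ee_rot: [0.013, -0.629, 0.777, -0.006]
wrist_force: [0.9, 0.3, -0.7]
finger_gap: 1.002
```

```bash
python3 st.py; python3 - <<'E'
from h import *
d=shot('wrist');save(d,'w5.png')
for l in('cap_grip','cap_mark','ring_mark'):
    for b in cams.find_in(d,l)[:2]:print(l,b['p'],np.round(b['bbox']))
for p in([498.8,-75.3,142],[495.7,-80,142]):print(proj(d,p))
E
```

```text
t 8.1833 tcp [477.7  -9.9 346.1] zaxis deg [1.57 0.46] yaw 168.0 gp [481.9  -8.6 191.2] j [-0.157  0.196 -0.322  1.027  0.012 -1.518] gap 1.002 tq [-0.05 -0.05  0.02] F [ 0.9  0.3 -0.7]
cap_grip 0.9 [207.  90. 273. 175.]
cap_mark 0.9 [206.  95. 268. 172.]
cap_mark 0.62 [214.  83. 316. 242.]
ring_mark 0.79 [204.  90. 278. 172.]
[229.58964514 136.80028307]
[233.17514594 126.93397835]
```

View pics/w5.png

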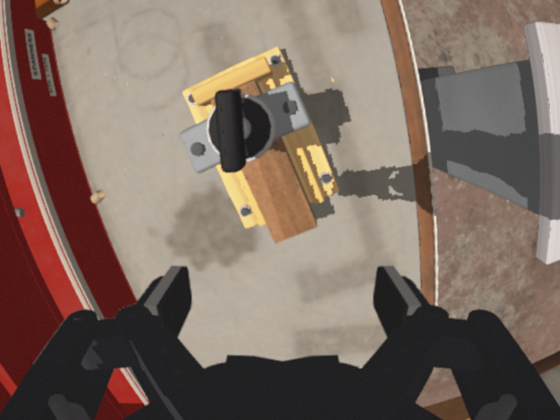

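```bash
python3 - <<'E'
from h import *
d=shot('wrist')
s=ctrl.read_state();T=R(s['ee_rot'])
a,b=at_z(d,230,95,140),at_z(d,232,170,140);c=(a+b)/2;v=a-b
print(c,np.linalg.norm(v),np.degrees(np.arctan2(v[1],v[0])))
g=np.array([c[0],c[1],130])
print('shift in tool', T.T@(g-(np.array(s['eef_pos'])+T[:,2]*155)))
E
```

```text
[493.54886691 -72.50262237 140.        ] 40.280551929747986 -101.42996106796494
shift in tool [ 65.05082983 -28.26867557  58.28341728]
```

Call:
arm_command --moves "27 -14 0 0 1;28 -14 0 0 1;0 0 0 0 1"

```text
time: 8.68
eef_pos: [489.6, -62.7, 341.6]
ee_rot: [0.011, -0.634, 0.773, -0.0]
wrist_force: [1.0, -0.8, 0.5]
finger_gap: 0.998
```

```bash
python3 st.py; python3 - <<'E'
from h import *
d=shot('wrist');save(d,'w6.png')
for l in('cap_grip','cap_mark','ring_mark'):
    for b in cams.find_in(d,l)[:2]:print(l,b['p'],np.round(b['bbox']))
s=ctrl.read_state();T=R(s['ee_rot']);print('grasp axis at z142,130 px',[proj(d,np.array(s['eef_pos'])+T[:,2]*(s['eef_pos'][2]-z)) for z in(142,118)])
for i in range(2):
    t=shot('top') if 0 else None
cv2.imwrite('pics/c6.png',cv2.resize(d['img'],(784,588),interpolation=2)[:,:,::-1])
E
```

```text
t 8.6833 tcp [489.6 -62.7 341.6] zaxis deg [1.01 0.76] yaw 168.7 gp [492.3 -60.6 186.6] j [-0.261  0.236 -0.283  1.039  0.017 -1.635] gap 0.998 tq [-0.05 -0.04  0.01] F [ 1.  -0.8  0.5]
cap_grip 0.64 [241. 163. 301. 257.]
cap_mark 0.55 [240. 163. 298. 260.]
ring_mark 0.82 [237. 158. 308. 256.]
grasp axis at z142,130 px [array([289.02389158, 255.39033048]), array([288.34227291, 240.29233823])]
```

View pics/c6.png

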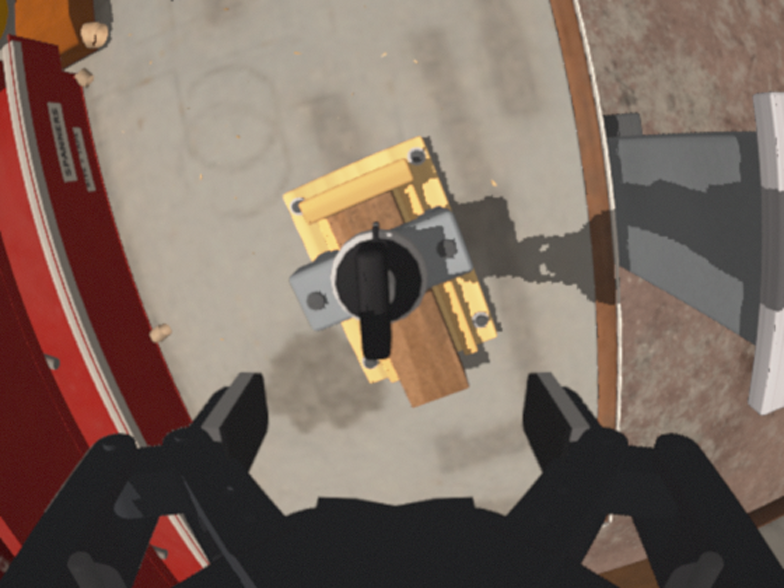

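```bash
python3 - <<'E'
from h import *
d=shot('wrist')
s=ctrl.read_state();T=R(s['ee_rot'])
for u,v,z in((270,198,98),(268.5,215,142),(268.6,163,99.5),(269,175,142),(268.5,255,142)):
    c=at_z(d,u,v,z);g=np.array([c[0],c[1],130]);print(c.round(1),'shift',(T.T@(g-(np.array(s['eef_pos'])+T[:,2]*155))).round(1))
t=shot('top');cv2.imwrite('pics/t6.png',t['img'][:,:,::-1])
E
```

```text
[497.5 -76.1  98. ] shift [18.7 -9.6 56.6]
[495.8 -77.8 142. ] shift [20.7 -8.3 56.5]
[493.5 -99.7  99.5] shift [ 42.6 -10.2  56.1]
[491.1 -99.2 142. ] shift [42.6 -7.8 56.1]
[500.8 -54.6 142. ] shift [-3.  -8.7 57. ]
```

Call:
arm_command --moves "20 -9 0 0 1;0 0 10 0 1;0 0 10 0 1;0 0 10 0 1;0 0 10 0 1;0 0 0 0 1"

```text
time: 9.48
eef_pos: [493.3, -75.4, 300.3]
ee_rot: [0.012, -0.638, 0.77, 0.001]
wrist_force: [-0.3, -0.4, -0.5]
finger_gap: 0.998
```

```bash
python3 st.py; python3 - <<'E'
from h import *
s=ctrl.read_state();T=R(s['ee_rot']);g=np.array([496.7,-77.2,130]);print('shift',(T.T@(g-(np.array(s['eef_pos'])+T[:,2]*155))).round(1))
E
```

```text
t 9.4833 tcp [493.3 -75.4 300.3] zaxis deg [1.04 0.97] yaw 169.3 gp [496.1 -72.7 145.3] j [-0.285  0.277 -0.341  0.94   0.021 -1.669] gap 0.998 tq [0.04 0.08 0.03] F [-0.3 -0.4 -0.5]
shift [ 4.6 -1.2 15.3]
```

Call:
arm_command --moves "5 -1 5 0 1;0 0 5 0 1;0 0 4 0 1;0 0 0 0 1"

```text
time: 9.82
eef_pos: [493.2, -78.9, 285.4]
ee_rot: [0.012, -0.639, 0.769, 0.001]
wrist_force: [-1.0, -0.1, -0.1]
finger_gap: 1.001
```

```bash
python3 st.py; python3 - <<'E'
from h import *
s=ctrl.read_state();T=R(s['ee_rot']);g=np.array([496.7,-77.2,130]);print('shift',(T.T@(g-(np.array(s['eef_pos'])+T[:,2]*155))).round(1))
d=shot('wrist');w=d['img'][120:330,140:420];t=cv2.resize(shot('top')['img'][150:250,140:260],(336,280),interpolation=2)
cv2.imwrite('pics/c7.png',np.hstack([cv2.resize(w,None,fx=4/3,fy=4/3,interpolation=2),t])[:,:,::-1])
E
```

```text
t 9.8167 tcp [493.2 -78.9 285.4] zaxis deg [1.02 1.  ] yaw 169.5 gp [496.  -76.2 130.4] j [-0.292  0.291 -0.363  0.904  0.022 -1.679] gap 1.001 tq [-0.08  0.03 -0.02] F [-1.  -0.1 -0.1]
shift [ 0.9 -0.9  0.4]
```

View pics/c7.png

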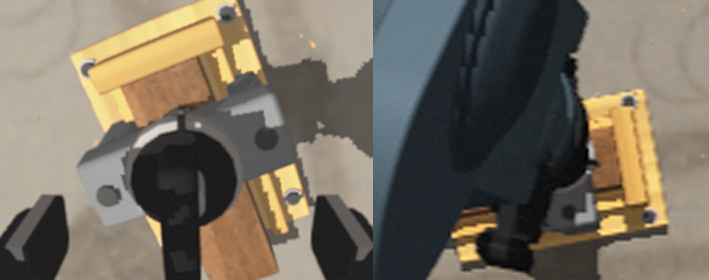

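Call:
arm_command --moves "0 0 0 0 0;0 0 0 0 0;0 0 0 0 0;0 0 0 0 0;0 0 0 0 0;0 0 0 0 0;0 0 0 0 0;0 0 0 0 0" --grip_force 70

```text
time: 10.58
eef_pos: [494.7, -79.4, 288.0]
ee_rot: [0.014, -0.639, 0.769, -0.001]
wrist_force: [1.6, -0.1, -0.4]
finger_gap: 0.132
```

```bash
python3 st.py
```

```text
t 10.5833 tcp [494.7 -79.4 288. ] zaxis deg [1.32 0.92] yaw 169.5 gp [498.3 -76.9 133.1] j [-0.292  0.289 -0.359  0.905  0.022 -1.679] gap 0.132 tq [-0.03  0.1   0.19] F [ 1.6 -0.1 -0.4]
```

Call:
arm_command --moves "0 0 0 5 0;0 0 0 5 0;0 0 0 5 0"

```text
time: 10.83
eef_pos: [495.3, -79.5, 288.0]
ee_rot: [0.014, -0.53, 0.848, 0.0]
wrist_force: [0.7, 0.1, -0.9]
finger_gap: 0.133
```

```bash
python3 st.py
```

```text
t 10.8333 tcp [495.3 -79.5 288. ] zaxis deg [1.4  0.88] yaw 154.0 gp [499.1 -77.1 133.1] j [-0.292  0.29  -0.358  0.904  0.022 -1.408] gap 0.133 tq [-0.12 -0.05  0.17] F [ 0.7  0.1 -0.9]
```

Call:
arm_command --moves "0 0 0 5 0;0 0 0 5 0"

```text
time: 11.0
eef_pos: [495.7, -79.7, 288.0]
ee_rot: [0.014, -0.45, 0.893, 0.001]
wrist_force: [0.9, 0.3, 0.3]
finger_gap: 0.133
```

```bash
python3 st.py
```

```text
t 11.0 tcp [495.7 -79.7 288. ] zaxis deg [1.44 0.83] yaw 143.5 gp [499.6 -77.5 133.1] j [-0.292  0.29  -0.358  0.903  0.021 -1.225] gap 0.133 tq [-0.17 -0.03  0.2 ] F [0.9 0.3 0.3]
```

Call:
arm_command --moves "0 0 0 5 0;0 0 0 5 0"

```text
time: 11.17
eef_pos: [496.0, -79.9, 288.0]
ee_rot: [0.014, -0.367, 0.93, 0.001]
wrist_force: [1.0, -0.3, -0.1]
finger_gap: 0.131
```

```bash
python3 st.py
```

```text
t 11.1667 tcp [496.  -79.9 288. ] zaxis deg [1.47 0.76] yaw 133.0 gp [500.  -77.9 133.1] j [-0.292  0.29  -0.357  0.902  0.02  -1.042] gap 0.131 tq [-0.21 -0.03  0.19] F [ 1.  -0.3 -0.1]
```

Call:
arm_command --moves "0 0 0 5 0;0 0 0 5 0"

```text
time: 11.33
eef_pos: [496.3, -80.2, 288.0]
ee_rot: [0.014, -0.28, 0.96, 0.002]
wrist_force: [1.2, -0.6, -0.4]
finger_gap: 0.136
```

```bash
python3 st.py
```

```text
t 11.3333 tcp [496.3 -80.2 288. ] zaxis deg [1.5  0.69] yaw 122.5 gp [500.3 -78.3 133.1] j [-0.292  0.29  -0.357  0.902  0.019 -0.859] gap 0.136 tq [-0.25 -0.    0.08] F [ 1.2 -0.6 -0.4]
```

Call:
arm_command --moves "0 0 0 5 0;0 0 0 5 0"

```text
time: 11.5
eef_pos: [496.5, -80.4, 288.0]
ee_rot: [0.014, -0.191, 0.981, 0.003]
wrist_force: [1.0, -0.1, 0.0]
finger_gap: 0.131
```

```bash
python3 st.py
```

```text
t 11.5 tcp [496.5 -80.4 288. ] zaxis deg [1.51 0.6 ] yaw 112.0 gp [500.6 -78.8 133.1] j [-0.292  0.291 -0.357  0.901  0.018 -0.676] gap 0.131 tq [-0.28 -0.01  0.12] F [ 1.  -0.1  0. ]
```

Call:
arm_command --moves "0 0 0 5 0;0 0 0 5 0"

```text
time: 11.67
eef_pos: [496.6, -80.7, 288.0]
ee_rot: [0.014, -0.101, 0.995, 0.003]
wrist_force: [0.5, -0.3, -0.5]
finger_gap: 0.13
```

```bash
python3 st.py
```

```text
t 11.6667 tcp [496.6 -80.7 288. ] zaxis deg [1.51 0.5 ] yaw 101.6 gp [500.7 -79.3 133.1] j [-0.292  0.291 -0.357  0.901  0.016 -0.493] gap 0.13 tq [-0.28 -0.01  0.14] F [ 0.5 -0.3 -0.5]
```

Call:
arm_command --moves "0 0 0 5 0;0 0 0 5 0"

```text
time: 11.83
eef_pos: [496.7, -81.0, 288.0]
ee_rot: [0.013, -0.01, 1.0, 0.003]
wrist_force: [0.6, -0.9, -0.2]
finger_gap: 0.13
```

```bash
python3 st.py
```

```text
t 11.8333 tcp [496.7 -81.  288. ] zaxis deg [1.49 0.4 ] yaw 91.1 gp [500.7 -79.9 133.1] j [-0.292  0.291 -0.357  0.9    0.014 -0.311] gap 0.13 tq [-0.29  0.09  0.31] F [ 0.6 -0.9 -0.2]
```

Call:
arm_command --moves "0 0 0 4 0"

```text
time: 11.92
eef_pos: [496.7, -81.0, 288.0]
ee_rot: [0.013, 0.027, 1.0, 0.003]
wrist_force: [1.2, 0.5, 0.6]
finger_gap: 0.131
```

```bash
python3 st.py
```

```text
t 11.9167 tcp [496.7 -81.  288. ] zaxis deg [1.48 0.35] yaw 86.9 gp [500.7 -80.1 133.1] j [-0.291  0.291 -0.357  0.9    0.013 -0.237] gap 0.131 tq [-0.3   0.12  0.41] F [1.2 0.5 0.6]
```

Call:
arm_command --moves "0 0 0 4 0"

```text
time: 12.0
eef_pos: [496.7, -81.1, 288.0]
ee_rot: [0.013, 0.063, 0.998, 0.003]
wrist_force: [0.8, 0.3, 0.2]
finger_gap: 0.133
```

```bash
python3 st.py
```

```text
t 12.0 tcp [496.7 -81.1 288. ] zaxis deg [1.47 0.3 ] yaw 82.8 gp [500.7 -80.3 133.1] j [-0.291  0.291 -0.356  0.9    0.012 -0.165] gap 0.133 tq [-0.32  0.14  0.42] F [0.8 0.3 0.2]
```

Call:
arm_command --moves "0 0 0 4 0"

```text
time: 12.08
eef_pos: [496.7, -81.2, 288.0]
ee_rot: [0.012, 0.099, 0.995, 0.003]
wrist_force: [0.5, 0.1, 0.2]
finger_gap: 0.133
```

```bash
python3 st.py
```

```text
t 12.0833 tcp [496.7 -81.2 288. ] zaxis deg [1.46 0.25] yaw 78.6 gp [500.6 -80.5 133.1] j [-0.291  0.291 -0.356  0.9    0.011 -0.093] gap 0.133 tq [-0.32  0.13  0.41] F [0.5 0.1 0.2]
```

Call:
arm_command --moves "0 0 0 4 0;0 0 0 0 0;0 0 0 0 0;0 0 0 0 0"

```text
time: 12.42
eef_pos: [496.7, -81.1, 288.0]
ee_rot: [0.012, 0.134, 0.991, 0.003]
wrist_force: [0.3, -0.3, 0.0]
finger_gap: 0.134
```

```bash
python3 st.py
```

```text
t 12.4167 tcp [496.7 -81.1 288. ] zaxis deg [1.44 0.16] yaw 74.7 gp [500.6 -80.7 133.1] j [-0.291  0.291 -0.356  0.9    0.01  -0.023] gap 0.134 tq [-0.21  0.12  0.2 ] F [ 0.3 -0.3  0. ]
```

Call:
arm_command --moves "0 0 0 0 1;0 0 0 0 1;0 0 0 0 1;0 0 0 0 1;0 0 0 0 1;0 0 0 0 1;0 0 0 0 1;0 0 0 0 1"

```text
time: 13.08
eef_pos: [496.4, -81.2, 287.8]
ee_rot: [0.012, 0.133, 0.991, 0.004]
wrist_force: [0.5, 0.3, -0.6]
finger_gap: 0.999
```

```bash
python3 st.py
```

```text
t 13.0833 tcp [496.4 -81.2 287.8] zaxis deg [1.4  0.22] yaw 74.7 gp [500.2 -80.6 132.8] j [-0.291  0.291 -0.357  0.9    0.011 -0.024] gap 0.999 tq [-0.03  0.02 -0.01] F [ 0.5  0.3 -0.6]
```

Call:
arm_command --moves "0 0 -10 0 1;0 0 -10 0 1;0 0 -15 0 1;0 0 -15 0 1;0 0 0 0 1"

```text
time: 13.5
eef_pos: [494.4, -81.2, 341.0]
ee_rot: [0.011, 0.133, 0.991, 0.004]
wrist_force: [0.9, -0.6, -0.0]
finger_gap: 1.002
```

```bash
python3 st.py; python3 - <<'E'
from h import *
d=shot('wrist');w=d['img'][110:290,170:390]
cv2.imwrite('pics/c8.png',cv2.resize(w,(733,600),interpolation=2)[:,:,::-1])
for l in('cap_mark','ring_mark'):
    for b in cams.find_in(d,l)[:2]:print(l,b['p'],np.round(b['bbox']))
E
```

```text
t 13.5 tcp [494.4 -81.2 341. ] zaxis deg [1.26 0.27] yaw 74.7 gp [497.8 -80.5 186.1] j [-0.292  0.247 -0.269  1.035  0.011 -0.026] gap 1.002 tq [0.01 0.07 0.01] F [ 0.9 -0.6 -0. ]
cap_mark 0.59 [254. 191. 310. 284.]
ring_mark 0.64 [250. 184. 320. 283.]
```

View pics/c8.png

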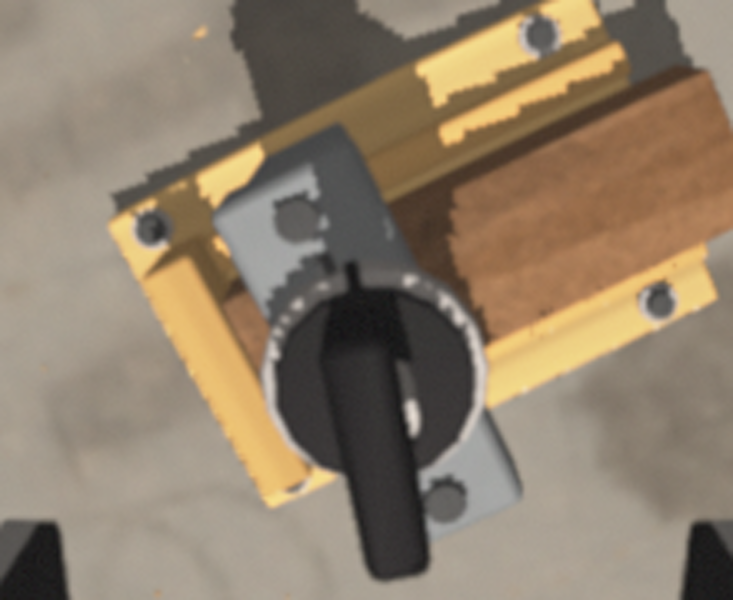

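```bash
python3 -c "
from cell import ctrl
print(ctrl.job_done())"
```

```text
the job is handed in; nothing more can be done
None
```

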